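# Slide out the thermometer carrier to the gauge mark

### The arm

A 7-joint arm with a two-finger parallel gripper is mounted at the origin on the work surface. World frame = base frame: x ahead of the robot, y to its left, z up, the work surface at z = 0. Lengths are in m, angles in rad, forces in N, time in s.
With the tool pointing down it reaches from about 0.425 to 0.925 m from the base axis. Payload 6.8 kg.
Tool frame: the origin (TCP) lies between the finger pads; the fingertips stand 17 mm ahead of it and the grasp point (between the pads) lies 2 mm behind it; z points along the fingers, y is the direction in which the jaws open and shut (so a half turn about z gives the same grasp; the last joint's range is limited). The gripper opens to 85 mm and grips with 20 to 120 N. Pads are 22 mm wide; open, the fingers measure 114 mm over their backs; the gripper's body (76 mm by 85 mm) begins 54 mm behind the grasp point. The pads swing forward as they close: fully open they stand 13 mm farther back than shut.
Start: joints at [1.18, 0.477, 0.022, 1.555, -0.011, 1.109, -0.083], TCP at [0.188, -0.648, 0.248] pointing down, gripper open.
Joint ranges: [-2.96, 2.96], [-0.34, 2.1], [-1.41, 1.46], [0.24, 2.44], [-1.37, 4.51], [0.17, 1.92], [-2.96, 2.96]. Speed limits (rad/s): [2.39, 2.39, 3.14, 3.14, 3.14, 3.14, 3.14].

### API

Orientations are given as a unit quaternion [w, x, y, z].
In Python, from station import bot gives the robot as it stands. The module is installed in compiled form; this text tells all that it offers.
- The arm moves only by the tool carry_out, never from a script. Its argument "moves" is a list of rows, each a list of 3 entries, a list of its own where there are three numbers: the turn, a rotation vector about the tool's x, y, z in degrees, then the shift along the tool's x, y, z in cm, then the finger opening in cm, from 0 to 8.54. A call has 1 to 5 rows; each row is the pose to reach, as a shift and turn from the pose commanded when the call began, along the tool's axes at that moment; what a row does not reach only later rows make up. A row lasts 1/8 s, in which the tool goes at most 62.5 mm and 10.7 degrees, less where a joint would pass 70% of its speed; a pose out of reach is approached as far as the arm can. A call with a gripper value outside its range is refused whole. The fingers move at their own pace and stop on an object; "newtons" is the grip in N (left out, the last holds). Time passes only in rows, so rows that repeat a pose let the fingers close. It gives the time, the measured TCP pose, the force and the opening at its end, in the units of the state.
- bot.get_obs(): the state, without advancing time (a new reading comes with each control period).
- bot.read_camera(name): name is "side" or "top" or "wrist"; returns the picture (480x640x3 uint8, red, green, blue); there is no depth.
- bot.camera_info(name): a dict with "vertical_fov" (degrees; the focal length in pixels is half the picture's height over the tangent of half this angle, whatever the lens; pixels are square), "cx", "cy" (the principal point, pixels), "k1" (the pictures are not rectified: a ray, as slopes to the right and down, at radius r is drawn at 1 + k1 r^2 times it, then the intrinsics apply), "position" and "attitude" of the camera in the world. Camera axes: x right, y up, looking along -z (the intrinsics and any distortion apply to the point x, -y, -z); pixel columns grow to the right and rows downward; lengths in m; the calibration is good to about 2 mm. A picture is of the moment at which its call begins: read the wrist's pose just before it. camera_info takes no time and is no camera call; for the wrist camera it gives the pose at the moment of the call.
- bot.hand_in(): hands the job in, once; it reports no verdict.
Trained networks look in the newest picture that a camera, given by its name, has taken for a name from the list of things; names that differ only in an ending like _2 or _b are one class to them, and where a whole thing is asked for, a point or a joint stands for the part that bears it (a point fixed in the world has none). Each returns a list of dicts, best first, with "score" (0 to 1); they miss things now and then, are a little off and sometimes report something else, mostly with a low value. They report only what shows in the picture. A call takes as long as a camera call.
- bot.silhouettes(label, camera): "region" (480x640 bool, what is visible of it) and "location" ([column, row] in pixels, amid what is visible of it).
The state is a dict: "t": time; "q": joint angles; "joint_vel": joint speeds; "joint_torque": joint torques, N m; "eef_pos": TCP position; "tool_rot": TCP orientation; "contact_force": force on the tool from outside, world axes, zero at the start; "torque": the same for the moment, N m; "gripper_width": opening from 0.0 (shut) to 1.0 (fully open).
Only numpy, scipy, OpenCV 4.12 (cv2) and the standard library are available. Lean on these libraries where they do the work, as an engineer would, in place of code of your own. Each camera call takes 0.05 s, during which the arm holds its last target. There are 200 camera calls.

### The job

On the calibration bench, press the stop bar at the end of the support stand down by the pad at its free end until it clicks and stays down by itself. Then slide the aluminium carrier board, without lifting it off the stand, straight out over that edge towards the heat source until its front edge is level with the tip of the gauge's pointer. The board will by then tip over the edge if let go, so keep it flat all the way and finish still holding it there; leave the other things on the bench alone.

Things in the scene. Friction and masses are not known exactly. Their poses are not given: they have to be found in the camera images.
- stand: fixed grey steel stand, deck 130 mm (its x) by 200 mm (its y), flat top 90 mm above the bench; origin at the bench under the middle of the deck. Its -y edge is the outer edge: the board is slid along the stand's -y axis. Standing on the bench, its yaw varies
- stand_edge (a point): middle of the stand's outer top edge, 90 mm above the bench, 100 mm from the stand's middle; axes as the stand
- board: loose aluminium board, 80 mm wide (its x), 300 mm long (its y), 6 mm thick, about 0.4 to 0.7 kg, lying on the deck with its length along the stand's y and its inner end jutting out on the +y side. Origin at the middle of its underside; z up. A white thermometer 38 mm wide and 34 mm high is strapped on top, 20 to 115 mm from the front (-y) end. Balance point 135 to 145 mm from the front end; the board tips over the stand's outer edge once that passes it, unless held
- board_grip (a point): centre of the upright black grip block fixed on the board's inner (+y) end, 16 mm thick (board x), 44 mm long (board y), 45 mm high (underside on the board's top, 6 mm over the deck), its top 51 mm over the deck; centre 28.5 mm above the board's underside and 276 mm behind the front edge; axes as the board
- board_front (a point): middle of the board's front (-y) edge, half-way through its thickness; axes as the board
- press_pad (a point): middle of the top of the grey plastic press pad, 34 x 32 mm, at the bar's free end on the robot's side (146 mm from the hinge). Raised it is about 125 mm above the bench and slopes 15 degrees; latched about 88 mm above the bench (37 mm of travel straight down). A spring resists with about 2 N at first, rising to about 8 N; a little over half-way down it gives, and the detent then holds the bar down
- gauge: fixed gauge post, 139 mm high on a 60 x 50 mm foot, on the far (+x) side of the board's path beyond the outer edge, with a flat steel pointer, stepped narrower to a 4 mm wide tip, level with the board that points across towards the path (-x); origin on the bench under the pointer's tip, axes parallel to the stand's. Its place along the stand's y varies
- mark_tip (a point): tip of the gauge's pointer, 93 mm above the bench, 72 mm to the far side of the stand's middle line; axes parallel to the stand's. The board's front edge must come to the same place along the stand's y. The board passes beside it without touching
- heat_source: fixed white instrument box 150 x 160 x 185 mm with a round dark opening, at the end of the board's path about 50 mm or more beyond the gauge; origin on the bench under the middle of its front face (which faces the stand)
- spare_thermometer: loose spare thermometer like the strapped one, 38 x 93 x 34 mm, lying on the bench near the gauge; leave alone; origin at its underside
- tape_roll: roll of tape lying flat, 80 mm across, 24 mm high, on the bench under the board's inner end; leave alone; origin at the middle of its underside
- mug: white mug, 76 mm across, 85 mm high, on the bench beyond the stand; leave alone; origin at the middle of its underside
- meter: hand-held keypad meter lying flat, 90 x 190 x 45 mm, beyond the stand to the left; leave alone; origin at the middle of its underside
- battery_box: small flat card box, 60 x 85 x 28 mm, on the bench beyond the stand, between the mug and the gauge; leave alone; origin at the middle of its underside
- stop_bar (a joint): steel stop bar across the outer edge of the stand (just outside the deck), 150 mm long along the stand's x, 22 mm deep, hinged at its far (+x) end. Raised, it slopes up towards the robot and blocks the board; pressed down it lies level with its top 5 mm below the deck, so that the board slides over it. Joint value 0 raised, about 0.25 rad latched down

How it is judged:
By the outcome, as a careful person would: the job done as asked, in the order asked, and still so for the second after the job is handed in, while the arm keeps its last pose, push and grip.
It also fails if it takes over 48 s, if anything falls off the work surface, if the arm or the gripper's body presses on something with over 40 N, if the wrist force passes 120 N, or if a joint passes its speed limit or range.

## Working session

There is one attempt and no reset: what is moved stays moved. The work goes in short steps, Python scripts to look and compute and a tool call to move; the robot and the scene stay as the last step left them, time stands still between calls to the robot, and variables do not carry over. Pictures are saved under pics/ and viewed, about 8 in all and at most 12, crops included, and the job is handed in when it is done.

Besides the shell and the picture viewer there is one more tool, called after "Call:" by a JSON object that holds its "fn" and its "kwargs", one argument or row to a line. carry_out: Moves the arm, as the interface text tells. Its arguments: {"type":"object","properties":{"moves":{"type":"array"},"newtons":{"type":"number"}},"required":["moves"]}

```bash
mkdir -p pics; cat > h.py <<'E'
import numpy as np, cv2
from scipy.spatial.transform import Rotation as R
from station import bot
def quat(q): return R.from_quat([q[1],q[2],q[3],q[0]])
def att(a):
    a=np.array(a,float)
    return a if a.shape==(3,3) else quat(a).as_matrix()
def K(ci):
    f=240/np.tan(np.radians(ci["vertical_fov"])/2); return f,ci["cx"],ci["cy"],ci["k1"]
def ray(ci,px):
    f,cx,cy,k=K(ci); d=np.array([(px[0]-cx)/f,(px[1]-cy)/f]); u=d.copy()
    for _ in range(30): u=d/(1+k*(u@u))
    return att(ci["attitude"])@np.array([u[0],-u[1],-1]), np.array(ci["position"])
def atz(ci,px,z):
    r,p=ray(ci,px); return p+r*(z-p[2])/r[2]
def proj(ci,P):
    f,cx,cy,k=K(ci); c=att(ci["attitude"]).T@(np.array(P)-np.array(ci["position"]))
    u=np.array([c[0],-c[1]])/-c[2]; u=u*(1+k*(u@u)); return np.array([cx,cy])+f*u
def save(n,im): cv2.imwrite(f"pics/{n}.png",im[:,:,::-1])
E
python3 - <<'E'
from h import *
o=bot.get_obs(); print(o)
for c in ["side","top"]:
    im=bot.read_camera(c); save(c+"0",im); ci=bot.camera_info(c); print(c,ci)
    for l in ["stand","board","board_grip","press_pad","gauge","stop_bar","heat_source"]:
        r=bot.silhouettes(l,c)
        for d in r[:2]:
            ys,xs=np.nonzero(d["region"]); print(l,round(d["score"],2),np.round(d["location"]),xs.min() if len(xs) else 0,xs.max(),ys.min(),ys.max())
E
```

```text
{'t': 0.0, 'q': array([ 1.17987758,  0.47783336,  0.02233143,  1.55646507, -0.01150936,
        1.10931938, -0.08311948]), 'joint_vel': array([ 0.00098566, -0.00150988,  0.00046958,  0.00014261, -0.0012551 ,
       -0.00083715,  0.00020146]), 'joint_torque': array([-1.29568275e-05, -5.96452260e+01,  1.60773542e+00, -2.81203043e+01,
        1.24886743e-02,  9.21315135e-03, -1.44599341e-05]), 'eef_pos': array([ 0.18820085, -0.64763198,  0.24729749]), 'tool_rot': array([-9.27696130e-04,  9.90017534e-01,  1.40941061e-01, -1.97984313e-04]), 'contact_force': array([-0.19339969, -0.34340425, -0.06267785]), 'torque': array([-0.05007413, -0.01424329, -0.04740128]), 'gripper_width': 0.9964538839903859}
side {'vertical_fov': 43.75480939842199, 'cx': 323.12461368200894, 'cy': 241.6373010824392, 'k1': 0.05416150968766999, 'position': array([0.32119639, 0.81699875, 1.09714238]), 'attitude': array([-0.15642099, -0.05281864,  0.34754796,  0.92301304])}
stand 0.76 [324. 287.] 306 385 229 350
board 0.56 [348. 324.] 324 366 254 383
board 0.15 [286. 214.] 274 308 175 223
board_grip 0.73 [345. 323.] 324 366 255 383
press_pad 0.59 [360. 244.] 314 386 229 249
gauge 0.6 [285. 211.] 274 308 173 223
stop_bar 0.85 [360. 246.] 313 386 229 249
heat_source 0.77 [339. 144.] 306 368 99 191
top {'vertical_fov': 55.282235474282146, 'cx': 318.34741327535875, 'cy': 244.45806089196532, 'k1': -0.11640835950150681, 'position': array([ 0.41950006, -0.00965951,  1.15614073]), 'attitude': array([-0.70212951, -0.06919293,  0.06926661,  0.70528621])}
stand 0.96 [306. 302.] 231 345 245 333
board 0.64 [248. 303.] 183 315 267 339
board_grip 0.83 [250. 301.] 183 315 267 339
press_pad 0.57 [332. 300.] 315 345 252 314
gauge 0.67 [369. 206.] 358 384 191 223
stop_bar 0.79 [333. 296.] 314 345 251 314
heat_source 0.65 [330. 295.] 314 344 252 314
heat_source 0.64 [459. 224.] 409 510 177 269
```

```bash
python3 - <<'E'
import cv2
a=cv2.imread('pics/top0.png')[150:380,150:530]; b=cv2.imread('pics/side0.png')[90:400,240:420]
a=cv2.resize(a,None,fx=2.1,fy=2.1,interpolation=2); cv2.imwrite('pics/a.png',a)
cv2.imwrite('pics/b.png',cv2.resize(b,None,fx=1.9,fy=1.9,interpolation=2))
E
```

```text
(no output)
```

View pics/a.png

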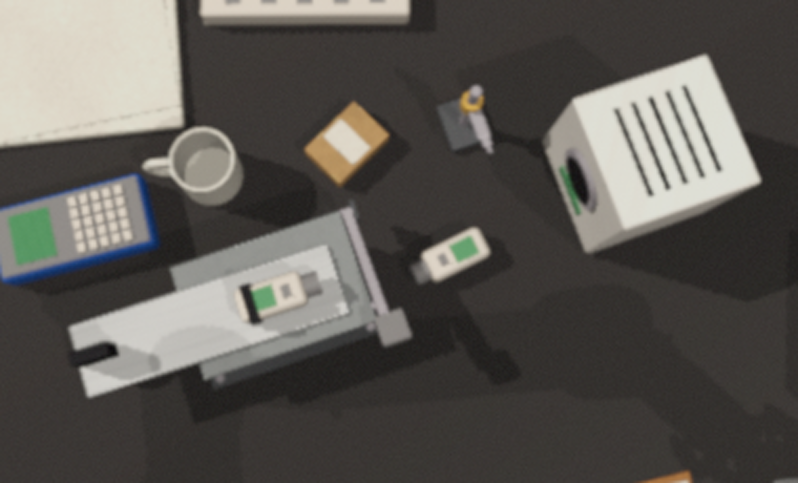

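View pics/b.png

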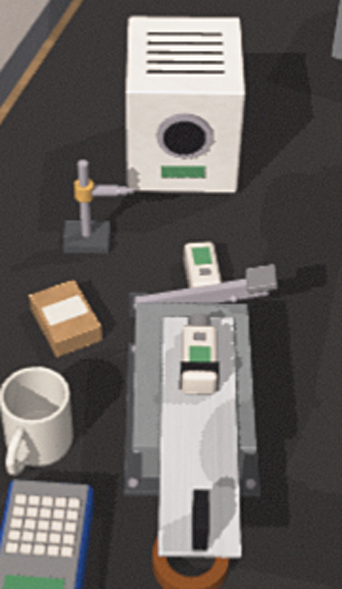

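The top view shows the deck, board, pad (393,328 in the crop), grip block (95,353) and pointer tip (491,151). The side view agrees. I'll fit the poses next.

```bash
cat > fit.py <<'E'
from h import *
from scipy.optimize import least_squares
T=bot.camera_info("top"); S=bot.camera_info("side")
t=lambda x,y: np.array([x,y])/2.1+150-0.25
s=lambda x,y: np.array([x,y])/1.9+[240,90]-0.25
# stand frame points: x to far side(+x), -y outward
def W(p,x,y,z):
    c,sn=np.cos(p[2]),np.sin(p[2]); return np.array([p[0]+c*x-sn*y,p[1]+sn*x+c*y,z])
def obs(p):  # p: x,y,yaw, board dx, board front y, byaw, mark y
    B=lambda a,b,z:(lambda ca,sa:W(p,p[3]+ca*a-sa*(b),p[4]+sa*a+ca*b,z))(np.cos(p[5]),np.sin(p[5]))
    return [(T,W(p,.065,.1,.09),t(172,268)),(T,W(p,.065,-.1,.09),t(345,209)),(T,W(p,-.065,.1,.09),t(206,379)),
     (T,B(.04,.3,.096),t(68,327)),(T,B(-.04,.3,.096),t(88,397)),(T,B(.04,0,.096),t(332,245)),(T,B(-.04,0,.096),t(350,313)),
     (T,W(p,.072,p[6],.093),t(491,152)),(S,W(p,.072,p[6],.093),s(136,190)),
     (S,W(p,.065,-.1,.09),s(135,303)),
     (S,B(.04,.3,.096),s(159,553)),(S,B(-.04,.3,.096),s(241,556)),(S,B(.04,0,.096),s(164,317)),(S,B(-.04,0,.096),s(235,319)),
     (T,B(0,.276,.141),t(93,354)),(S,B(0,.276,.141),s(201,518-8))]
f=lambda p:np.concatenate([proj(c,P)-q for c,P,q in obs(p)])
r=least_squares(f,[.5,0,-1.57+1.5,0,-.09,0,-.2],loss='soft_l1')
rs=[least_squares(f,[.35,0.1,y,0,-.09,0,-.2],loss='soft_l1') for y in np.arange(-3,3.2,.5)]
r=min(rs,key=lambda r:r.cost); p=r.x
print(np.round(p,4),np.degrees(p[2]),np.degrees(p[5]),r.cost); print(np.round(f(p).reshape(-1,2),1).tolist())
grip=W(p,p[3]-np.sin(p[5])*.276,p[4]+.276,.1185); print("grip",grip)
L=.146*np.cos(np.radians(15)); print("edge",W(p,0,-.1,.09),"mark",W(p,.072,p[6],.093))
print("pad top",atz(T,t(393,328),.125),atz(S,s(261,276),.125))
print("travel",p[4]-p[6],"outdir",W(p,0,-1,0)-W(p,0,0,0))
E
python3 fit.py
```

```text
[ 0.5242  0.0784  0.3224 -0.0085 -0.0702 -0.0137 -0.2817] 18.472201974842964 -0.7844739358395553 13.358732162949021
[[0.0, -0.3], [-1.7, 0.9], [0.2, -0.1], [0.1, 0.7], [-0.4, 0.6], [-2.9, 0.6], [-0.9, 0.9], [-0.2, 1.1], [-1.5, -0.9], [0.2, -2.5], [-0.5, -0.6], [-0.3, -1.0], [-0.0, -1.2], [-0.7, -1.4], [-2.8, 0.5], [-0.1, -1.5]]
grip [0.45448058 0.27209401 0.1185    ]
edge [ 0.55590127 -0.01648242  0.09      ] mark [ 0.68176535 -0.16601708  0.093     ]
pad top [ 0.48380219 -0.05113391  0.125     ] [ 0.48264768 -0.04777508  0.125     ]
travel 0.2115524386215778 outdir [ 0.31684452 -0.94847749  0.        ]
```

```bash
cat >> h.py <<'E'
YAW=0.3224
def Rt(yaw=YAW): # tool x inward, y far, z down
    c,s=np.cos(yaw),np.sin(yaw); return R.from_matrix(np.array([[-s,c,0],[c,s,0],[0,0,-1.]]))
def to(P,yaw=YAW):
    o=bot.get_obs(); r=quat(o["tool_rot"]); 
    print("t",o["t"],"pos",np.round(o["eef_pos"],4),"F",np.round(o["contact_force"],2),"M",np.round(o["torque"],2),"w",round(o["gripper_width"],3),"q",np.round(o["q"],2))
    print("turn",np.round((r.inv()*Rt(yaw)).as_rotvec(degrees=True),2),"shift cm",np.round(r.inv().apply(np.array(P)-o["eef_pos"])*100,2))
E
python3 -c "
from h import *
to([.483,-.05,.2])"
```

```text
t 0.8 pos [ 0.1884 -0.6482  0.2483] F [-0.41 -1.03 -0.26] M [-0.02 -0.02 -0.03] w 1.003 q [ 1.18  0.48  0.02  1.56 -0.01  1.11 -0.08]
turn [  0.     0.   -92.27] shift cm [ 44.99 -49.23   4.83]
```

Call:
{"fn": "carry_out", "kwargs": {
  "moves": [
    [[0,0,-8],[4.2,-3.6,0],0],
    [[0,0,-16],[8.5,-7.5,0],0],
    [[0,0,-24],[13,-11.5,0],0],
    [[0,0,-32],[17.5,-15.5,0],0],
    [[0,0,-40],[22,-19.5,0],0]
  ]
}}

```text
t: 1.42
eef_pos: [0.3461, -0.3979, 0.2486]
tool_rot: [0.0, 0.881, 0.473, 0.0]
contact_force: [1.0, -0.4, 0.9]
gripper_width: 0.003
```

```bash
python3 -c "
from h import *
to([.483,-.05,.2])"
```

```text
t 1.425 pos [ 0.3461 -0.3979  0.2486] F [ 1.   -0.42  0.87] M [ 0.   -0.09  0.03] w 0.003 q [ 0.93  0.25 -0.23  1.89  0.07  1.01  0.09]
turn [ 4.000e-02  4.000e-02 -5.201e+01] shift cm [36.57 -7.82  4.85]
```

Call:
{"fn": "carry_out", "kwargs": {
  "moves": [
    [[0,0,-9],[5.2,-1.1,0],0],
    [[0,0,-18],[10.4,-2.2,0],0],
    [[0,0,-27],[15.6,-3.3,0],0],
    [[0,0,-36],[20.8,-4.4,0],0],
    [[0,0,-44],[26,-5.5,1],0]
  ]
}}

```text
t: 2.05
eef_pos: [0.4452, -0.1516, 0.2392]
tool_rot: [0.001, 0.64, 0.769, 0.0]
contact_force: [-0.2, -0.9, -0.9]
gripper_width: 0.001
```

```bash
python3 -c "
from h import *
to([.483,-.05,.2])"
```

```text
t 2.05 pos [ 0.4452 -0.1516  0.2392] F [-0.17 -0.93 -0.91] M [ 0.04 -0.05 -0.03] w 0.001 q [ 0.66  0.19 -0.52  2.01  0.11  0.97  0.27]
turn [ 0.12  0.1  -8.02] shift cm [9.31 5.55 3.92]
```

Call:
{"fn": "carry_out", "kwargs": {
  "moves": [
    [[0,0,-4],[4.7,2.8,1],0],
    [[0,0,-8],[9.3,5.5,2],0],
    [[0,0,-8],[9.3,5.5,2],0]
  ]
}}

```text
t: 2.42
eef_pos: [0.4826, -0.047, 0.2182]
tool_rot: [-0.0, 0.583, 0.812, 0.001]
contact_force: [-0.3, -1.0, -0.0]
gripper_width: -0.001
```

```bash
python3 - <<'E'
from h import *
to([.483,-.05,.2])
ci=bot.camera_info("wrist"); im=bot.read_camera("wrist"); save("w1",im); print(ci)
for l in ["press_pad","board","gauge"]:
    for d in bot.silhouettes(l,"wrist")[:2]: print(l,d["score"],d["location"])
print(proj(ci,[.483,-.0495,.125]),"bar/pad")
bot.read_camera("top")
E
```

```text
t 2.425 pos [ 0.4826 -0.047   0.2182] F [-0.31 -1.   -0.05] M [0.   0.02 0.01] w -0.001 q [ 0.49  0.25 -0.6   2.    0.17  0.94  0.13]
turn [ 0.06 -0.11  0.19] shift cm [-0.3  -0.06  1.82]
{'vertical_fov': 67.17014075396548, 'cx': 322.80758232738725, 'cy': 242.44652133366947, 'k1': -0.04745768598397378, 'position': array([0.45886433, 0.020507  , 0.34395136]), 'attitude': array([ 0.97690373, -0.13839817, -0.02312679,  0.16115271])}
press_pad 0.96 [366.9, 247.4]
press_pad 0.58 [565.6, 247.0]
board 0.56 [435.7, 92.9]
gauge 0.74 [520.7, 365.8]
[323.18143791 258.5622168 ] bar/pad
```

View pics/w1.png

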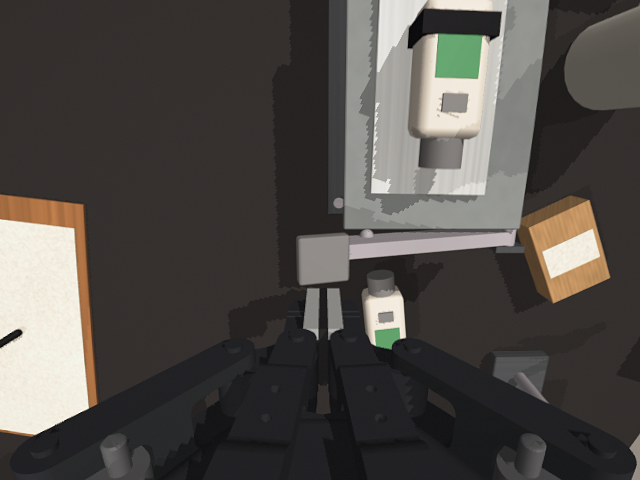

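The wrist view shows the pad centred at (323,259), where I predicted it. The deck's outer edge runs (345,228)-(522,230), the board's front edge (371,193)-(485,195), and the pointer tip is near (515,375). I'll check these against the fit, then press.

```bash
python3 - <<'E'
from h import *
ci=bot.camera_info("wrist")
p=np.array([.5242,.0784]);c,s=np.cos(YAW),np.sin(YAW);M=np.array([[c,s],[-s,c]])
for n,px,z in [("edge",(345,228),.09),("edge2",(522,230),.09),("bf",(371,193),.096),("bf2",(485,195),.096),("tip",(515,375),.093)]:
    print(n,np.round(M@(atz(ci,px,z)[:2]-p),4))
to([.482,-.0505,.128+.017])
im=cv2.imread('pics/w1.png')[330:410,440:600]; cv2.imwrite('pics/w1c.png',cv2.resize(im,None,fx=4,fy=4,interpolation=2))
E
```

```text
edge [-0.0669 -0.1029]
edge2 [ 0.0635 -0.105 ]
bf [-0.0496 -0.0766]
bf2 [ 0.03   -0.0782]
tip [ 0.0756 -0.2282]
t 2.675 pos [ 0.4815 -0.0533  0.2184] F [-0.46 -0.44 -0.5 ] M [-0.05  0.04  0.  ] w 0.003 q [ 0.5   0.25 -0.59  2.    0.17  0.94  0.13]
turn [-0.01  0.04 -0.44] shift cm [0.26 0.13 7.34]
```

Call:
{"fn": "carry_out", "kwargs": {
  "moves": [
    [[0,0,0],[-0.3,0,2.5],0],
    [[0,0,0],[-0.3,0,5],0],
    [[0,0,0],[-0.3,0,6.5],0],
    [[0,0,0],[-0.3,-0.1,7.5],0]
  ]
}}

```text
t: 3.18
eef_pos: [0.4817, -0.0555, 0.1428]
tool_rot: [-0.0, 0.587, 0.81, -0.0]
contact_force: [-0.4, -0.3, 1.8]
gripper_width: 0.0
```

Call:
{"fn": "carry_out", "kwargs": {
  "moves": [
    [[0,0,0],[0.2,0,0.8],0],
    [[0,0,0],[0.4,0,1.6],0],
    [[0,0,0],[0.4,-0.1,2.4],0],
    [[0,0,0],[0.4,-0.2,3.1],0],
    [[0,0,0],[0.4,-0.2,3.5],0]
  ]
}}

```text
t: 3.8
eef_pos: [0.4791, -0.0519, 0.1085]
tool_rot: [0.001, 0.586, 0.81, 0.0]
contact_force: [-0.1, -2.6, 3.8]
gripper_width: 0.003
```

Call:
{"fn": "carry_out", "kwargs": {
  "moves": [
    [[0,0,0],[0,0,0.2],0],
    [[0,0,0],[0,0,0.3],0]
  ]
}}

```text
t: 4.05
eef_pos: [0.4786, -0.0512, 0.1052]
tool_rot: [-0.0, 0.586, 0.81, 0.0]
contact_force: [-0.8, 0.8, 3.7]
gripper_width: -0.001
```

Call:
{"fn": "carry_out", "kwargs": {
  "moves": [
    [[0,0,0],[0,0,0.2],0],
    [[0,0,0],[0,0,0.2],0]
  ]
}}

```text
t: 4.3
eef_pos: [0.4786, -0.0512, 0.1033]
tool_rot: [-0.0, 0.586, 0.81, 0.0]
contact_force: [-0.9, 2.7, 4.8]
gripper_width: -0.002
```

Call:
{"fn": "carry_out", "kwargs": {
  "moves": [
    [[0,0,0],[0,0,0.15],0],
    [[0,0,0],[0,0,0.3],0],
    [[0,0,0],[0,0,0.3],0]
  ]
}}

```text
t: 4.68
eef_pos: [0.4787, -0.0512, 0.1014]
tool_rot: [0.0, 0.586, 0.81, -0.0]
contact_force: [-6.2, 1.1, 18.6]
gripper_width: -0.002
```

Force has risen to 18.6 N, so the bar is on its stop. I'll lift clear and look.

Call:
{"fn": "carry_out", "kwargs": {
  "moves": [
    [[0,0,0],[0,0,-2],0],
    [[0,0,0],[0,0,-6],0],
    [[0,0,0],[2,-1,-10],0],
    [[0,0,0],[4,-2,-13],0],
    [[0,0,0],[4,-2,-13],0]
  ]
}}

```text
t: 5.3
eef_pos: [0.4478, -0.0191, 0.2322]
tool_rot: [0.002, 0.586, 0.811, 0.001]
contact_force: [1.1, -0.7, 0.1]
gripper_width: 0.003
```

```bash
python3 - <<'E'
from h import *
ci=bot.camera_info("wrist"); im=bot.read_camera("wrist")
to([.4545,.2721,.22])
p=np.array([.5242,.0784]);c,s=np.cos(YAW),np.sin(YAW)
Wd=lambda x,y,z:[p[0]+c*x-s*y,p[1]+s*x+c*y,z]
im=im.copy()
for q in [(-.065,-.1,.09),(.065,-.1,.09),(-.0485,-.0702,.096),(.0315,-.0702,.096),(.072,-.2817,.093),(-.081,-.111,.088)]:
    u=proj(ci,Wd(*q)); print(q,np.round(u)); cv2.circle(im,tuple(int(v) for v in u),3,(255,0,0),1)
save("w2",im)
E
```

```text
t 5.35 pos [ 0.4475 -0.0201  0.2308] F [-0.51 -1.15  0.8 ] M [-0.01 -0.01 -0.03] w -0.002 q [ 0.49  0.17 -0.64  2.06  0.13  0.94  0.1 ]
turn [ 0.1   0.11 -0.25] shift cm [27.53  9.8   1.05]
(-0.065, -0.1, 0.09) [372. 273.]
(0.065, -0.1, 0.09) [532. 272.]
(-0.0485, -0.0702, 0.096) [396. 239.]
(0.0315, -0.0702, 0.096) [500. 238.]
(0.072, -0.2817, 0.093) [507. 451.]
(-0.081, -0.111, 0.088) [351. 285.]
```

View pics/w2.png

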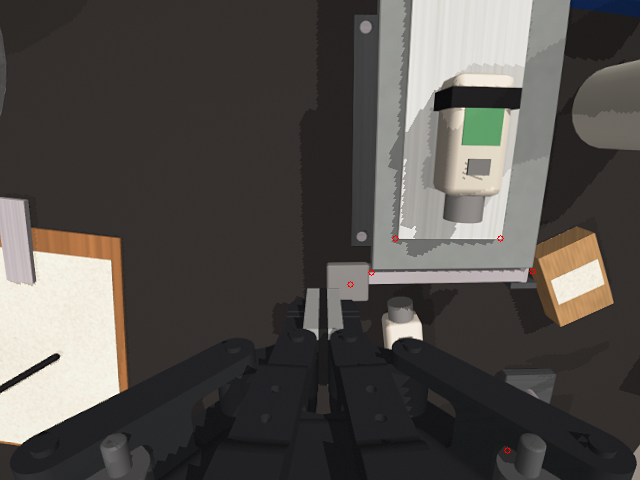

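The bar stays down: it lies level along the deck's edge, with the pad at (348,282). Next I'll move to the grip block with the jaws opening.

Call:
{"fn": "carry_out", "kwargs": {
  "moves": [
    [[0,0,0],[5.5,2,0],5],
    [[0,0,0],[11,4,0],5],
    [[0,0,0],[16.5,6,0],5],
    [[0,0,0],[22,8,0],5],
    [[0,0,0],[27,9.7,0],5]
  ]
}}

```text
t: 5.98
eef_pos: [0.4552, 0.268, 0.2285]
tool_rot: [-0.001, 0.587, 0.81, -0.001]
contact_force: [0.7, -1.0, 0.4]
gripper_width: 0.59
```

Call:
{"fn": "carry_out", "kwargs": {
  "moves": [
    [[0,0,0],[0.3,0,0],5],
    [[0,0,0],[0.3,0,0],5]
  ]
}}

```text
t: 6.22
eef_pos: [0.454, 0.2688, 0.2286]
tool_rot: [-0.001, 0.586, 0.81, -0.001]
contact_force: [0.1, -0.1, -0.2]
gripper_width: 0.582
```

```bash
python3 - <<'E'
from h import *
ci=bot.camera_info("wrist"); im=bot.read_camera("wrist")
to([.4545,.2721,.22])
for d in bot.silhouettes("board_grip","wrist")[:2]:
    ys,xs=np.nonzero(d["region"]); print(d["score"],d["location"],xs.min(),xs.max(),ys.min(),ys.max())
u=proj(ci,[.4545,.2721,.141]); print(u)
im=im.copy(); cv2.circle(im,tuple(int(v) for v in u),3,(255,0,0),1); save("w3",im)
E
```

```text
t 6.275 pos [0.4543 0.2679 0.2289] F [ 0.6   0.23 -0.13] M [-0.04 -0.03 -0.04] w 0.584 q [-0.03  0.35 -0.76  1.89  0.28  1.02 -0.59]
turn [-0.13  0.06 -0.37] shift cm [0.39 0.15 0.89]
0.66 [324.8, 298.7] 272 381 201 413
0.63 [459.6, 449.7] 452 470 441 464
[326.90811338 252.71928576]
```

View pics/w3.png

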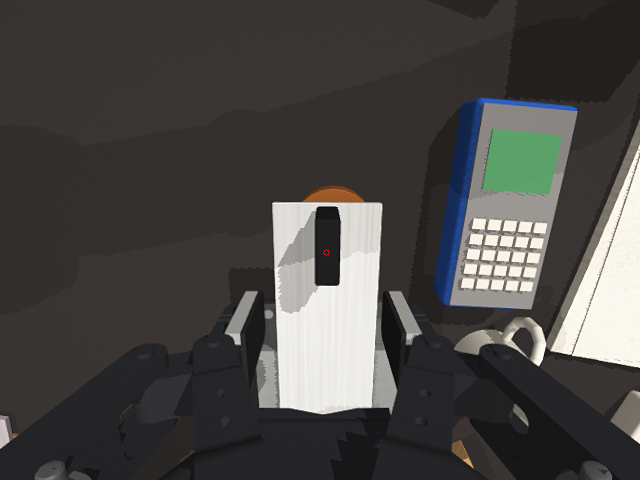

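The block's top face is centred near (327,252), which agrees with the estimate, and the board is square to the tool. I'll go down and grip.

Call:
{"fn": "carry_out", "kwargs": {
  "moves": [
    [[0,0,0],[0.3,0.1,3.5],5],
    [[0,0,0],[0.4,0.1,7],5],
    [[0,0,0],[0.4,0.1,9.5],5],
    [[0,0,0],[0.4,0.1,10.6],5],
    [[0,0,0],[0.4,0.1,10.6],5]
  ]
}}

```text
t: 6.95
eef_pos: [0.4539, 0.2728, 0.124]
tool_rot: [-0.0, 0.587, 0.81, -0.001]
contact_force: [0.5, 0.5, 0.4]
gripper_width: 0.585
```

```bash
python3 -c "
from h import *
to([.4545,.2721,.122])"
```

```text
t 6.95 pos [0.4539 0.2728 0.124 ] F [0.5  0.5  0.43] M [ 0.01  0.   -0.03] w 0.585 q [-0.11  0.49 -0.69  1.97  0.42  0.82 -0.72]
turn [-0.05  0.03 -0.35] shift cm [-0.09  0.03  0.2 ]
```

Call:
{"fn": "carry_out", "kwargs": {
  "moves": [
    [[0,0,-0.2],[0,0,0.1],1],
    [[0,0,-0.2],[0,0,0.1],0.5],
    [[0,0,-0.2],[0,0,0.1],0.5],
    [[0,0,-0.2],[0,0,0.1],0.5],
    [[0,0,-0.2],[0,0,0.1],0.5]
  ],
  "newtons": 80
}}

```text
t: 7.58
eef_pos: [0.4541, 0.2742, 0.1238]
tool_rot: [0.0, 0.585, 0.811, 0.001]
contact_force: [-0.0, 0.8, 4.9]
gripper_width: 0.172
```

Call:
{"fn": "carry_out", "kwargs": {
  "moves": [
    [[0,0,0],[0,0,0],0.5],
    [[0,0,0],[0,0,0],0.5]
  ]
}}

```text
t: 7.82
eef_pos: [0.4541, 0.2742, 0.1238]
tool_rot: [0.0, 0.585, 0.811, 0.0]
contact_force: [-0.0, -0.4, 5.6]
gripper_width: 0.175
```

```bash
python3 -c "
from h import *
to(np.array([.4545,.2721,.122])+.2115*np.array([.3168,-.9485,0]))"
```

```text
t 7.825 pos [0.4541 0.2742 0.1238] F [-0.01 -0.36  5.57] M [-0.36 -0.14 -0.14] w 0.175 q [-0.11  0.49 -0.69  1.97  0.42  0.82 -0.72]
turn [ 0.07 -0.01 -0.06] shift cm [-2.137e+01 -1.000e-02  1.800e-01]
```

Call:
{"fn": "carry_out", "kwargs": {
  "moves": [
    [[0,0,0],[-1,0,0],0.5],
    [[0,0,0],[-3,0,0],0.5],
    [[0,0,0],[-5,0,0],0.5],
    [[0,0,0],[-7,0,0],0.5],
    [[0,0,0],[-8,0,0],0.5]
  ]
}}

```text
t: 8.45
eef_pos: [0.4794, 0.2001, 0.1244]
tool_rot: [-0.0, 0.585, 0.811, 0.002]
contact_force: [-2.4, 6.7, 6.6]
gripper_width: 0.173
```

```bash
python3 -c "
from h import *
to(np.array([.4545,.2721,.122])+.2115*np.array([.3168,-.9485,0]))"
```

```text
t 8.45 pos [0.4794 0.2001 0.1244] F [-2.43  6.69  6.62] M [ 1.    0.59 -0.07] w 0.173 q [ 0.04  0.47 -0.69  2.    0.41  0.8  -0.56]
turn [ 0.16 -0.18 -0.01] shift cm [-13.53  -0.08   0.19]
```

Call:
{"fn": "carry_out", "kwargs": {
  "moves": [
    [[0,0,0],[-1.5,0,0],0.5],
    [[0,0,0],[-3.5,0,0],0.5],
    [[0,0,0],[-5.5,0,0],0.5],
    [[0,0,0],[-7.5,0,0],0.5],
    [[0,0,0],[-9,0,0],0.5]
  ]
}}

```text
t: 9.07
eef_pos: [0.5079, 0.115, 0.1244]
tool_rot: [-0.0, 0.584, 0.812, 0.002]
contact_force: [-3.2, 6.7, 8.1]
gripper_width: 0.175
```

```bash
python3 - <<'E'
from h import *
to(np.array([.4545,.2721,.122])+.2115*np.array([.3168,-.9485,0]))
b=bot.read_camera("side"); a=bot.read_camera("top")
save("t4",a); save("s4",b)
x=cv2.resize(a[180:300,290:450],None,fx=4,fy=4,interpolation=2)[:,:,::-1]
y=cv2.resize(b[150:260,250:410],None,fx=4,fy=4,interpolation=2)[:,:,::-1]
cv2.imwrite("pics/c4.png",x); cv2.imwrite("pics/d4.png",y)
E
```

```text
t 9.075 pos [0.5079 0.115  0.1244] F [-3.2   6.66  8.11] M [ 1.15  0.65 -0.07] w 0.175 q [ 0.2   0.47 -0.67  2.    0.4   0.8  -0.38]
turn [ 0.17 -0.17  0.04] shift cm [-4.56 -0.09  0.23]
```

View pics/c4.png

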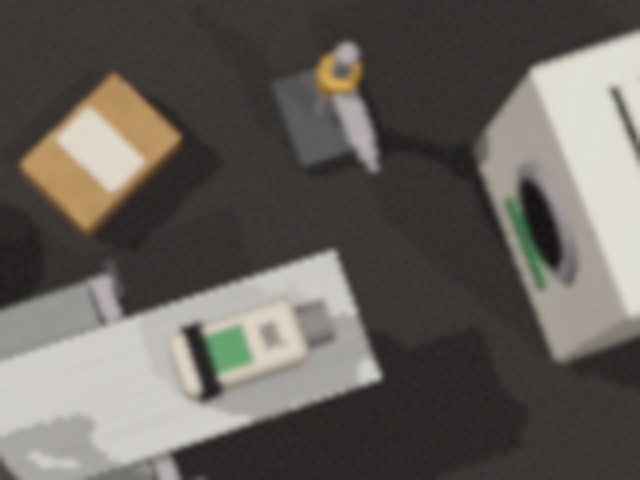

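View pics/d4.png

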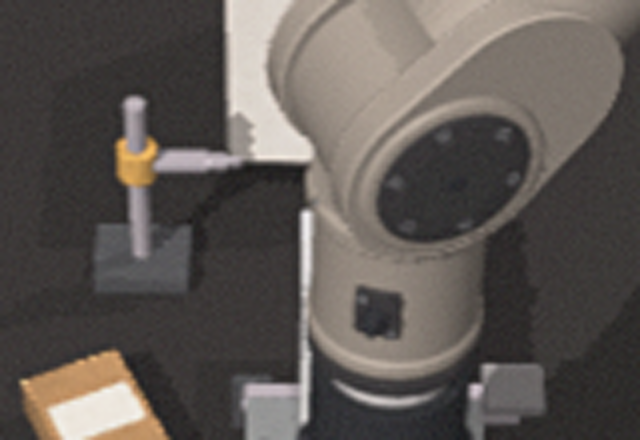

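```bash
python3 - <<'E'
from h import *
T=bot.camera_info("top");S=bot.camera_info("side")
g=lambda x,y:[(x+.5)/4-.5+290,(y+.5)/4-.5+180]
h=lambda x,y:[(x+.5)/4-.5+250,(y+.5)/4-.5+150]
A=atz(T,g(336,250),.096);B=atz(T,g(381,379),.096)
p=np.array([.5242,.0784]);c,s=np.cos(YAW),np.sin(YAW);M=np.array([[c,s],[-s,c]])
for n,v in [("far",A),("near",B),("tipT",atz(T,g(376,168),.093)),("tipS",atz(S,h(244,161),.093))]: print(n,np.round(M@(v[:2]-p),4))
print(np.linalg.norm(A-B), np.degrees(np.arctan2(*(A-B)[1::-1])))
P=np.array([.5079,.115]); print("front pred from tcp",M@(P-p)-[0,.276])
E
```

```text
far [ 0.0357 -0.2432]
near [-0.045  -0.2419]
tipT [ 0.0755 -0.2838]
tipS [ 0.0699 -0.2783]
0.08069836373306384 17.510114271692228
front pred from tcp [-0.0038637  -0.23612116]
```

Call:
{"fn": "carry_out", "kwargs": {
  "moves": [
    [[0,0,0],[-1,0,0],0.5],
    [[0,0,0],[-2.2,0,0],0.5],
    [[0,0,0],[-3.2,0,0],0.5],
    [[0,0,0],[-3.7,0,0],0.5],
    [[0,0,0],[-3.7,0,0],0.5]
  ]
}}

```text
t: 9.8
eef_pos: [0.5198, 0.0797, 0.1244]
tool_rot: [0.0, 0.584, 0.812, 0.002]
contact_force: [-0.9, 4.2, 9.2]
gripper_width: 0.175
```

```bash
python3 - <<'E'
from h import *
to([.5215,.0714,.122])
a=np.mean([bot.read_camera("top").astype(float) for _ in range(8)],0).astype(np.uint8)
w=bot.read_camera("wrist"); print(np.round(bot.camera_info("wrist")["position"],3))
save("t5",a)
# rectify to a metric stand-frame map at z=.096/.093 : 0.25 mm per px
T=bot.camera_info("top"); p=np.array([.5242,.0784]);c,s=np.cos(YAW),np.sin(YAW)
def rect(z):
    m=np.zeros((400,600,2),np.float32)
    for i in range(400):
        for j in range(600):
            x=-.055+j*.00025; y=-.24-i*.00025
            m[i,j]=proj(T,[p[0]+c*x-s*y,p[1]+s*x+c*y,z])
    return cv2.remap(a,m,None,cv2.INTER_CUBIC)
r1=rect(.0935)
save("r5",r1)
cv2.imwrite("pics/e5.png",np.hstack([r1[:,:,::-1]]))
g=r1.mean(2)
print("rows grad front:")
for j in (60,100,300,340): 
    col=cv2.GaussianBlur(g[:,j-8:j+8].mean(1)[:,None],(1,9),0)[:,0]; d=np.diff(col); k=d.argmin(); print(j,-.24-(k+.5)*.00025,d[k])
E
```

```text
t 9.8 pos [0.5198 0.0797 0.1244] F [-0.95  4.16  9.24] M [ 0.67  0.35 -0.07] w 0.175 q [ 0.26  0.48 -0.67  1.99  0.4   0.81 -0.31]
turn [ 0.17 -0.11  0.02] shift cm [-0.85 -0.1   0.24]
[0.496 0.147 0.25 ]
rows grad front:
60 -0.279125 -7.324055989583343
100 -0.278125 -6.024332682291671
300 -0.278875 -7.005696614583343
340 -0.278125 -6.929850260416686
```

View pics/e5.png

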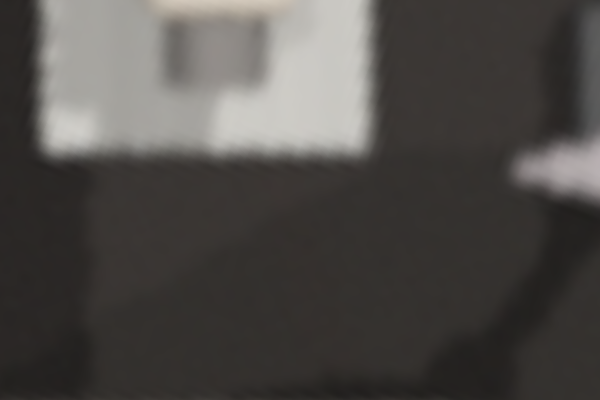

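```bash
python3 - <<'E'
import cv2,numpy as np
g=cv2.imread('pics/r5.png').mean(2)
for j in range(508,560,6):
    c=g[125:215,j-2:j+3].mean(1); b=np.median(g[120:220,480:495]); wgt=np.clip(c-b-25,0,None)
    n=wgt.sum(); print(j,round(n),round(c.max()), -.24-((wgt*np.arange(125,215)).sum()/max(n,1))*.00025, (wgt>30).sum()*.25)
E
```

```text
508 0 69 -0.24 0.0
514 279 93 -0.28236675430210323 0.0
520 891 118 -0.28231111069530723 4.0
526 1396 135 -0.28213060610402635 6.0
532 1626 145 -0.28210792170526744 6.5
538 1798 149 -0.2820189726763801 7.0
544 2080 153 -0.28197672927751777 7.75
550 2662 159 -0.28193971129529005 9.75
556 3346 168 -0.281970260389688 11.0
```

Call:
{"fn": "carry_out", "kwargs": {
  "moves": [
    [[0,0,0],[-0.2,0,0],0.5],
    [[0,0,0],[-0.4,0,0],0.5],
    [[0,0,0],[-0.4,0,0],0.5],
    [[0,0,0],[-0.4,0,0],0.5]
  ]
}}

```text
t: 10.75
eef_pos: [0.5207, 0.0768, 0.1244]
tool_rot: [-0.0, 0.584, 0.812, 0.002]
contact_force: [-2.0, 6.7, 9.4]
gripper_width: 0.176
```

```bash
cat > m.py <<'E'
from h import *
import sys
to([.5215,.0714,.122])
a=np.mean([bot.read_camera("top").astype(float) for _ in range(8)],0).astype(np.uint8)
T=bot.camera_info("top"); p=np.array([.5242,.0784]);c,s=np.cos(YAW),np.sin(YAW)
def rect(z):
    m=np.array([[proj(T,[p[0]+c*x-s*y,p[1]+s*x+c*y,z]) for x in -.055+np.arange(600)*.00025] for y in -.24-np.arange(400)*.00025],np.float32)
    return cv2.remap(a,m,None,cv2.INTER_CUBIC)
g=rect(.096).mean(2)
for j in range(60,361,30):
    q=cv2.GaussianBlur(g[100:250,j-10:j+10].mean(1)[:,None],(1,9),0)[:,0]; hi,lo=np.median(q[:30]),np.median(q[-40:]); k=np.argmax(q<(hi+lo)/2)+100; print(j,round(-.24-k*.00025,5),end=" ")
save("r6",rect(.0935))
g=cv2.imread('pics/r6.png').mean(2); print()
for j in range(514,545,6):
    q=g[125:215,j-2:j+3].mean(1); b=np.median(g[120:220,480:495]); w=np.clip(q-b-25,0,None); print(j,round(-.24-(w*np.arange(125,215)).sum()/w.sum()*.00025,5),end=" ")
print()
for cam in ["top"]:
  for d in bot.silhouettes("board",cam)[:1]: print(d["score"],d["location"])
E
python3 m.py
```

```text
t 10.75 pos [0.5207 0.0768 0.1244] F [-1.96  6.67  9.36] M [ 1.07  0.54 -0.07] w 0.176 q [ 0.27  0.48 -0.67  1.99  0.4   0.81 -0.3 ]
turn [ 0.16 -0.15  0.07] shift cm [-0.54 -0.1   0.24]
60 -0.281 90 -0.281 120 -0.28025 150 -0.2805 180 -0.28025 210 -0.281 240 -0.28075 270 -0.28075 300 -0.28075 330 -0.28075 360 -0.28075 
514 -0.28242 520 -0.28233 526 -0.28212 532 -0.28211 538 -0.28203 544 -0.28198 
0.57 [347.3, 268.3]
```

Call:
{"fn": "carry_out", "kwargs": {
  "moves": [
    [[0,0,0],[-0.15,0,0],0.5],
    [[0,0,0],[-0.15,0,0],0.5],
    [[0,0,0],[-0.15,0,0],0.5]
  ]
}}

```text
t: 11.58
eef_pos: [0.5212, 0.0756, 0.1244]
tool_rot: [-0.0, 0.584, 0.812, 0.002]
contact_force: [-2.0, 7.3, 9.2]
gripper_width: 0.176
```

```bash
python3 m.py; python3 - <<'E'
from h import *
w=bot.read_camera("wrist"); save("w6",w); b=bot.read_camera("side")
t=bot.read_camera("top")
cv2.imwrite("pics/f6.png",np.hstack([cv2.resize(t[170:320,210:430],(660,450),interpolation=2)])[:,:,::-1])
E
```

```text
t 11.575 pos [0.5212 0.0756 0.1244] F [-1.99  7.26  9.21] M [ 1.18  0.61 -0.03] w 0.176 q [ 0.27  0.48 -0.67  1.98  0.4   0.81 -0.3 ]
turn [ 0.17 -0.16  0.08] shift cm [-0.41 -0.1   0.24]
60 -0.28225 90 -0.282 120 -0.2815 150 -0.2815 180 -0.28175 210 -0.2825 240 -0.282 270 -0.282 300 -0.282 330 -0.282 360 -0.2815 
514 -0.28234 520 -0.28231 526 -0.28212 532 -0.2821 538 -0.28202 544 -0.28198 
0.72 [348.8, 268.0]
```

View pics/f6.png

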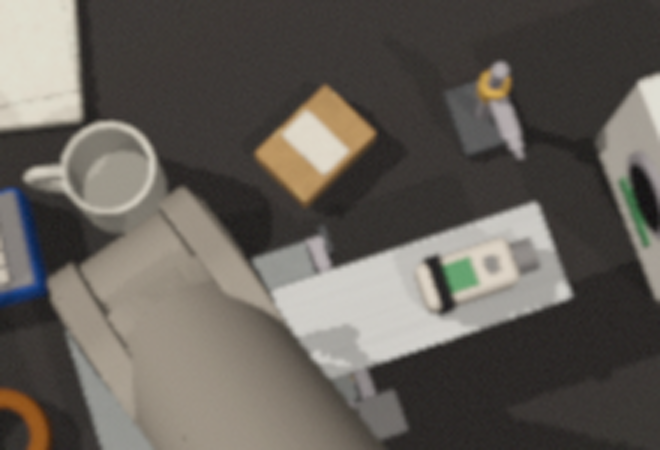

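```bash
python3 -c "
from h import *
print(bot.hand_in()); o=bot.get_obs(); print(o['t'],o['eef_pos'],o['contact_force'])"
```

```text
the job is handed in; nothing more can be done
None
the job is handed in; nothing more can be done
```

The stop bar is latched down, and the board is out over the edge with its front level with the pointer tip. The arm still holds it by the grip block. I handed the job in at about 12 s of the 48 s allowed.

- **Stop bar:** I pressed the pad until the force rose to 18.6 N at the bottom stop. After I let go, the bar stayed down in every later picture.
- **Board position:** I gripped the block at 80 N and slid the board about 21 cm without lifting it, against about 7 N of friction. The last top-camera check put the front edge at y = -281.9 mm and the pointer tip at -282.1 mm in the stand's frame. Camera calibration is only good to about 2 mm.
- **Flatness:** The tool is tilted about 0.2° and pushes down with about 9 N, so the board should be near flat. I did not measure the board's own tilt.
- **Other objects:** The last picture, a crop, shows the mug, battery box and gauge where they were. The spare thermometer was hidden under the board and not re-checked.
- **Checks that disagreed:** An early reading of the pointer tip in the wrist camera was about 5 cm off, at -228 mm. I took it as a misread pixel and dropped it, because the top and side cameras agreed on -278 to -284 mm. Predicting the front edge from the arm's position, instead of the camera, differed by about 6 mm. I went by the camera.

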